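# Load the fuller parts cartridge into the feeder

### The job

One of the two look-alike closed cartridges is full and the other is partly used: lift them to feel which is heavier. Then press the heavier one down into the well of the blue feeder until it is fully home on the stop at the bottom, with a push of about 15 N and never more than 20 N, and stand the lighter one upright in the red refill tray, setting it down, not dropping it. Leave the other things on the bench where they are.

Things in the scene. Friction and masses are not known exactly. Their poses are not given: they have to be found in the camera images.
- cartridge_a: closed opaque parts cartridge standing upright: grey box, orange cap (top 10 mm), 44 mm (its x) by 66 mm (its y) by 78 mm tall, the same after a half turn. Origin: centre of its underside; z up. The two look alike; one is full, the other partly used: the full one weighs at least 150 g more (each 150 to 650 g), felt only by lifting. The contents may shift 1 mm.
- cartridge_b: closed opaque parts cartridge standing upright: grey box, orange cap (top 10 mm), 44 mm (its x) by 66 mm (its y) by 78 mm tall, the same after a half turn. Origin: centre of its underside; z up. The two look alike; one is full, the other partly used: the full one weighs at least 150 g more (each 150 to 650 g), felt only by lifting. The contents may shift 1 mm.
- feeder: fixed blue block 120 by 120 mm, 46 mm tall, with a rectangular well in its middle, and on its +x side a grey housing 120 mm wide and 50 mm tall, 61 to 116 mm from the well centre. Origin: on the bench below the well centre; x along the well's short side, y along its long side, z up. The well is 46.4 mm (x) by 68.4 mm (y), 34 mm deep, mouth chamfered 2 mm.
- well_mouth (a point): centre of the well's mouth, level with the block's top, 46 mm above the bench; axes as the feeder's. In each short wall (+y, -y) a sprung steel roller sticks out 3 mm: a cartridge meets them about 7 mm below the mouth; pushing past them and on takes up to about 12 N, and they then clamp it.
- well_floor (a point): centre of the well's floor, 12 mm above the bench; axes as the feeder's. On the floor is a depth stop with a rubber-sprung plate (about 15 N/mm): its top is set anew each time, unseen by any reading, 4 to 14 mm above the floor (20 to 30 mm below the mouth); it is found by feel, as the push rises.
- refill_tray: fixed red open tray, 130 mm by 130 mm outside, walls 4 mm thick and 30 mm tall, floor 4 mm thick, empty. Origin: centre of its underside, on the bench; z up
- screwdriver: bystander: screwdriver lying on the bench, 160 mm long; leave alone
- side_cutters: bystander: side cutters with red grips lying on the bench, 150 mm long, 12 mm high; leave alone
- solder_spool: bystander: yellow spool, 52 mm across, 40 mm tall; leave alone
- mug: bystander: white mug, 80 mm across, 92 mm tall; leave alone
- multimeter: bystander: yellow multimeter lying flat, 145 by 75 by 34 mm; leave alone
- circuit_board: bystander: green circuit board, 50 by 90 mm, 16 mm high with its parts; leave alone
- flux_bottle: bystander: small amber bottle, 36 mm across, 85 mm tall; leave alone

How it is judged:
By the outcome, as a careful person would: the job done as asked, in the order asked, and still so for the second after the job is handed in, with the robot touching nothing.
It also fails if it takes over 72 s, if anything falls off the work surface, if the arm or the gripper's body presses on something with over 40 N, if the wrist force passes 120 N, or if a joint passes its speed limit or range.

### The arm

A 6-joint arm with a two-finger parallel gripper is mounted at the origin on the work surface. World frame = base frame: x ahead of the robot, y to its left, z up, the work surface at z = 0. Lengths are in mm, angles in rad, forces in N, time in s.
With the tool pointing down it reaches from about 400 to 925 mm from the base axis. Payload 12.5 kg.
Tool frame: the origin (TCP) lies on the centre line of the jaws, within the pads' length; the fingertips stand 17 mm ahead of it and the grasp point (between the pads) lies 2 mm behind it; z points along the fingers, y is the line along which they close (so a half turn about z gives the same grasp; the last joint's range is limited). The gripper opens to 95 mm and grips with 3 to 60 N. Pads are 20 mm wide; open, the fingers measure 119 mm over their backs; the gripper's body (75 mm by 180 mm) begins 59 mm behind the grasp point.
Start: joints at [-1.427, 0.491, 1.559, -0, 1.092, -0.106], TCP at [154.528, -605.612, 231.661] pointing down, gripper open.
Joint ranges: [-3.1, 3.1], [-0.84, 2.19], [0.05, 2.79], [-1.13, 4.28], [0.06, 2.93], [-2.69, 2.69]. Speed limits (rad/s): [2.22, 2.22, 2.79, 3.14, 3.14, 3.14].

### API

Orientations are given as [roll, pitch, yaw] about the fixed x, y, z axes, in that order (R = Rz(yaw) Ry(pitch) Rx(roll)).
In Python, from cell import env gives the robot as it stands.
- The arm moves only by the tool drive_tool, never from a script. Its argument "deltas" is text: rows parted by semicolons, each of 4 numbers parted by spaces: the shift along the world's x, y, z normalised to -1 to 1, where 1 is 100 mm, then the turn about the world's z normalised to -1 to 1, where 1 is 180 degrees. A call has 1 to 10 rows; each row shifts and turns the commanded pose from where the row before left it; what a row does not reach is not made up. A row lasts 1/12 s, in which the tool goes at most 41.7 mm and 7.16 degrees, less where a joint would pass 70% of its speed; a pose out of reach is approached as far as the arm can. A call with a number of a shift or a turn outside -1 to 1 is refused whole. A call with a gripper value outside its range is refused whole. "gripper" is the closure, from 0 (fully open) to 1 (shut), set as the call begins (left out, the last holds). The fingers move at their own pace and stop on an object; the grip force is fixed at half the most. Time passes only in rows, so rows that do not move let the fingers close. It gives the time, the measured TCP pose, the force, the opening and the grip force at its end, in the units of the state.
- env.state(): the state, without advancing time (a new reading comes with each control period).
- env.read_camera(name): name is "scene" or "top" or "wrist"; returns (picture, depth): 384x512x3 uint8, red, green, blue; 384x512 float32, mm along the optical axis (not along the pixel's ray), 0 where there is no reading.
- env.camera_params(name): a dict with "mtx" (3x3 intrinsics, pixels), "camera_from_world" (4x4, takes a point from world to camera coordinates); the wrist camera has in their place "mount" (4x4, takes a point from camera to tool coordinates, whose origin is the TCP and whose axes are the flange's). Camera axes: x right, y down, z forward; pixel columns grow to the right and rows downward; lengths in mm; the calibration is good to about 2 mm. A picture is of the moment at which its call begins: read the wrist's pose just before it. camera_params takes no time and is no camera call.
- env.job_done(): hands the job in; it is judged then, once.
The state is a dict: "t": time; "joints": joint angles; "qvel": joint speeds; "tau": joint torques, N m; "eef_pos": TCP position; "tcp_rot": TCP orientation; "ft_force": force on the tool from outside, world axes, zero at the start; "moment": the same for the moment, N m; "opening": opening from 0.0 (shut) to 1.0 (fully open); "grip_force": force on a finger pad.
Only numpy, scipy, OpenCV 4.12 (cv2) and the standard library are available. Lean on these libraries where they do the work, as an engineer would, in place of code of your own. Each camera call takes 0.05 s, during which the arm holds its last target. There are 200 camera calls.

## Working session

There is one attempt and no reset: what is moved stays moved. The work goes in short steps, Python scripts to look and compute and a tool call to move; the robot and the scene stay as the last step left them, time stands still between calls to the robot, and variables do not carry over. Pictures are saved under pics/ and viewed, at most 10 in all, crops included, and the job is handed in when it is done.

Besides the shell and the picture viewer there is one more tool, called after ">>>" as a command line: name --argument value ..., lists and objects as JSON in quotes. drive_tool: Moves the arm, as the interface text tells. Its arguments: {"type":"object","properties":{"deltas":{"type":"string"},"gripper":{"type":"number"}},"required":["deltas"]}

```bash
mkdir -p pics; ls; cat > h.py <<'E'
import numpy as np, cv2
from cell import env
def save(n,im): cv2.imwrite(n,im[:,:,::-1])
def P(name):
    p=env.camera_params(name); return np.array(p["mtx"]),np.array(p["camera_from_world"])
def cloud(depth,K,T):
    v,u=np.mgrid[:depth.shape[0],:depth.shape[1]]
    c=np.stack([(u-K[0,2])/K[0,0]*depth,(v-K[1,2])/K[1,1]*depth,depth],-1)
    W=np.linalg.inv(T); return c@W[:3,:3].T+W[:3,3]
E
python3 - <<'E'
from h import *
for n in("top","scene"):
    im,d=env.read_camera(n); save(f"pics/{n}.png",im); np.savez(f"{n}.npz",im=im,d=d)
    K,T=P(n); print(n,K,T)
print(env.state())
E
```

```text
pics
top [[401.72868116   0.         251.62984457]
 [  0.         401.72868116 190.24752973]
 [  0.           0.           1.        ]] [[-4.47431126e-03 -9.99974292e-01  5.60320791e-03 -6.82537113e+01]
 [-9.98106157e-01  4.12203673e-03 -6.13767788e-02  5.43468713e+02]
 [ 6.13521043e-02 -5.86721513e-03 -9.98098941e-01  1.03474034e+03]
 [ 0.00000000e+00  0.00000000e+00  0.00000000e+00  1.00000000e+00]]
scene [[415.448632     0.         252.33275993]
 [  0.         415.448632   193.48145008]
 [  0.           0.           1.        ]] [[ 5.33020629e-01  8.46089535e-01 -4.63774786e-03 -2.19792143e+02]
 [ 7.25591498e-01 -4.59914790e-01 -5.11854827e-01 -3.96898451e+02]
 [-4.35207981e-01  2.69464071e-01 -8.59059444e-01  1.54426025e+03]
 [ 0.00000000e+00  0.00000000e+00  0.00000000e+00  1.00000000e+00]]
{'t': 0.1, 'joints': array([-1.42657765e+00,  4.91519634e-01,  1.55939133e+00,  4.73251723e-06,
        1.09170185e+00, -1.05573061e-01]), 'qvel': array([ 0.00040337, -0.0039277 , -0.00169641,  0.00151931,  0.00150018,
        0.00210531]), 'tau': array([ 3.74428084e-03, -6.13623905e+01, -2.58604538e+01,  6.94485102e-02,
        4.70177515e-02, -4.86942497e-05]), 'eef_pos': array([ 154.51196928, -605.39438574,  231.10655767]), 'tcp_rot': array([-3.14057861e+00, -1.11676154e-04,  2.49789495e-01]), 'ft_force': array([ 0.77082796, -0.42365651,  0.53742327]), 'moment': array([ 0.01563512, -0.04713749, -0.02956727]), 'grip_force': 0.0, 'opening': 1.000322066191489}
```

View pics/top.png

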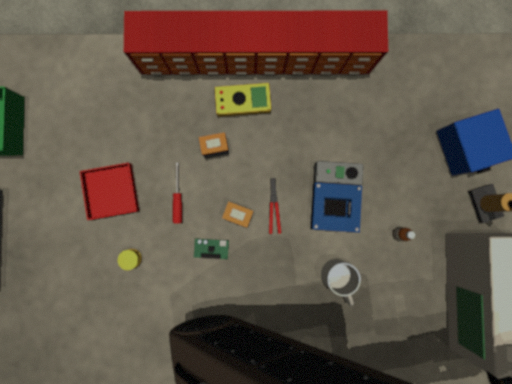

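View pics/scene.png

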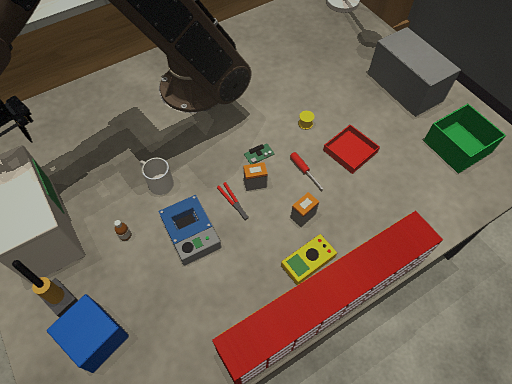

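The top view shows the cartridges at px (213,145) and (238,214), the feeder well at (338,208) with its housing toward the top of the picture, and the tray at (109,191). The scene view agrees. Next I measure poses.

```bash
cat >> h.py <<'E'
def ray(uv,z,K,T):
    W=np.linalg.inv(T); uv=np.atleast_2d(uv).astype(float)
    d=np.c_[(uv-K[[0,1],[2,2]])/K[0,0],np.ones(len(uv))]@W[:3,:3].T
    return W[:3,3]+d*((z-W[2,3])/d[:,2])[:,None]
def rect(mask,z,K,T):
    c,_=cv2.findContours(mask.astype(np.uint8),cv2.RETR_EXTERNAL,cv2.CHAIN_APPROX_NONE)
    c=max(c,key=cv2.contourArea)[:,0]
    w=ray(c,z,K,T)[:,:2].astype(np.float32)
    (x,y),(a,b),an=cv2.minAreaRect(w)
    if a<b: a,b,an=b,a,an+90
    an=(an+90)%180-90   # direction of long side in world, deg
    return np.round([x,y,a,b,an],1)
def box(shape,u0,u1,v0,v1):
    m=np.zeros(shape,bool); m[v0:v1,u0:u1]=1; return m
E
python3 - <<'E'
from h import *
for n,bx in (("top",dict(c1=(190,235,125,165),c2=(215,260,195,235),tray=(70,150,150,230),fd=(300,375,150,240))),("scene",dict(c1=(285,325,185,230),c2=(235,275,155,195),tray=(315,385,115,175),fd=(150,225,190,265)))):
    f=np.load(n+".npz"); im,d=f["im"],f["d"]; K,T=P(n); c=cloud(d,K,T); z=c[...,2]
    hsv=cv2.cvtColor(im,cv2.COLOR_RGB2HSV)
    for k,b in bx.items():
        m=box(z.shape,*b)
        if k[0]=="c": mm=m&(z>70)&(z<90); h=78
        elif k=="tray": mm=m&((hsv[...,0]<10)|(hsv[...,0]>170))&(hsv[...,1]>120)&(z>22)&(z<40); h=30
        else: mm=m&(z>38)&(z<60); h=46
        p=c[mm]
        print(n,k,mm.sum(),"medz",np.median(p[:,2]).round(1),rect(mm,h,K,T))
        if k=="fd":
            blue=mm&(hsv[...,0]>95)&(hsv[...,0]<130)&(hsv[...,1]>100)
            print("  blue",rect(blue,46,K,T), np.median(c[blue][:,2]))
            well=m&(z<38)&(z>5); print("  well",well.sum(),rect(well,46,K,T),np.percentile(c[well][:,2],[5,50,95]))
E
```

```text
top c1 478 medz 77.2 [656.2  25.7  65.7  45.2 -78.8]
top c2 479 medz 77.2 [480.4 -34.4  65.8  43.8  68.8]
top tray 384 medz 28.4 [542.2 300.3 131.6 130.1 -80.1]
top fd 2778 medz 46.3 [ 525.1 -288.6  175.8  121.5   -4.2]
  blue [ 498.2 -285.8  119.9  117.9   85.9] 45.170408109151026
  well 618 [ 497.  -286.7   67.4   46.    85.9] [ 9.2255409  18.58708476 36.03267826]
scene c1 340 medz 78.6 [659.3  25.5  70.6  47.3 -79.9]
scene c2 298 medz 78.4 [482.5 -33.9  66.4  49.6  68.6]
scene tray 298 medz 28.5 [545.1 300.7 136.2 132.8 -80. ]
scene fd 2035 medz 48.0 [ 527.4 -288.3  181.   120.2   -4.3]
  blue [ 497.4 -286.4  119.2  119.1   -4.3] 46.75536061751268
  well 681 [ 499.2 -286.7   66.5   44.    86.3] [ 5.44334643 19.51858938 35.65827926]
```

>>> drive_tool --deltas "0.29 0.265 0 0.033;0.29 0.265 0 0.033;0.29 0.265 0 0.033;0.29 0.265 0 0.033;0.29 0.265 0 0.033;0.29 0.265 0 0.033;0.29 0.265 0 0.033;0.29 0.265 0 0.033;0.29 0.265 0 0.033;0.29 0.265 0 0.033"

```text
t: 0.93
eef_pos: [445.6, -339.0, 231.5]
tcp_rot: [-3.141, -0.0, 1.292]
ft_force: [0.4, -1.2, 1.4]
opening: 1.0
grip_force: 0.0
```

>>> drive_tool --deltas "0.29 0.265 0 0.033;0.25 0.265 0 0.035;0 0 0 0;0 0 0 0"

```text
t: 1.27
eef_pos: [499.4, -286.1, 231.3]
tcp_rot: [-3.141, -0.0, 1.503]
ft_force: [-0.4, -0.7, -0.0]
opening: 0.997
grip_force: 0.0
```

```bash
cat >> h.py <<'E'
from scipy.spatial.transform import Rotation as Rn
def wrist():
    s=env.state(); p=env.camera_params("wrist"); im,d=env.read_camera("wrist")
    A=np.eye(4); A[:3,:3]=Rn.from_euler("xyz",s["tcp_rot"]).as_matrix(); A[:3,3]=s["eef_pos"]
    return im,d,np.array(p["mtx"]),np.linalg.inv(A@np.array(p["mount"])),s
E
python3 - <<'E'
from h import *
im,d,K,T,s=wrist(); save("pics/w1.png",im); np.savez("w1.npz",im=im,d=d,K=K,T=T)
print(s["eef_pos"],s["tcp_rot"],s["ft_force"]); print(env.camera_params("wrist")["mount"]); print(K)
c=cloud(d,K,T);print(c[150:390:60,100:500:80].round(0).tolist())
E
```

```text
[ 499.41475732 -286.08808248  231.28140903] [-3.14107329e+00 -3.18134256e-04  1.50320982e+00] [-0.38835634 -0.70970211 -0.03723232]
[[ 1.64653384e-03 -9.54476008e-01 -2.98283151e-01  8.45068880e+01]
 [ 9.99998481e-01  1.40093514e-03  1.03717679e-03  5.01469758e-01]
 [-5.72085013e-04 -2.98284406e-01  9.54476865e-01 -1.52526084e+02]
 [ 0.00000000e+00  0.00000000e+00  0.00000000e+00  1.00000000e+00]]
[[326.26742654   0.         259.48746494]
 [  0.         326.26742654 188.06654441]
 [  0.           0.           1.        ]]
[[[338.0, -254.0, 52.0], [406.0, -268.0, -1.0], [502.0, -270.0, 20.0], [585.0, -270.0, 50.0], [692.0, -287.0, -1.0]], [[314.0, -325.0, 33.0], [396.0, -344.0, 0.0], [498.0, -332.0, 46.0], [584.0, -335.0, 54.0], [698.0, -364.0, -0.0]], [[453.0, -253.0, 295.0], [384.0, -429.0, -0.0], [491.0, -437.0, -1.0], [598.0, -443.0, -0.0], [551.0, -259.0, 296.0]], [[451.0, -271.0, 300.0], [370.0, -527.0, -2.0], [484.0, -534.0, -2.0], [599.0, -541.0, -1.0], [550.0, -277.0, 301.0]]]
```

View pics/w1.png

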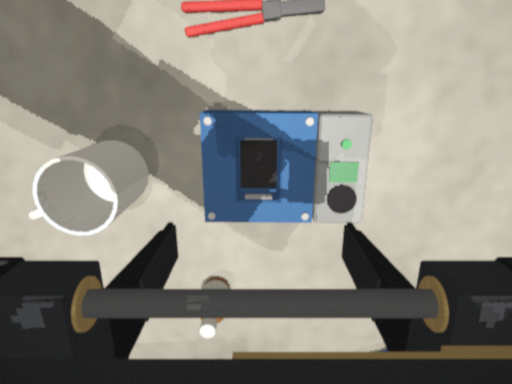

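The wrist view shows the feeder from px (202,112) to (318,222), the dark well at about (258,163), and the jaws closing along the well's short side. Next I measure the block outline and the well at 46 mm.

```bash
python3 - <<'E'
from h import *
f=np.load("w1.npz"); im,d,K,T=f["im"],f["d"],f["K"],f["T"]; c=cloud(d,K,T); z=c[...,2]
hsv=cv2.cvtColor(im,cv2.COLOR_RGB2HSV)
m=box(z.shape,190,325,100,230)
blue=m&(hsv[...,0]>95)&(hsv[...,0]<130)&(hsv[...,1]>90)&(z>40)&(z<51)
print(np.median(z[blue]),rect(blue,46,K,T))
well=box(z.shape,230,290,130,210)&(z<38); print(well.sum(),rect(well,46,K,T))
E
```

```text
45.50983040222468 [ 499.1 -286.6  119.6  118.3   -3.9]
2506 [ 498.7 -286.6   65.8   45.3   85.9]
```

>>> drive_tool --deltas "-0.02 0.25 0 -0.009;-0.02 0.25 0 -0.009;-0.02 0.25 0 -0.009;-0.02 0.25 0 -0.009;-0.02 0.25 0 -0.009;-0.02 0.25 0 -0.009;-0.02 0.25 0 -0.009;-0.02 0.25 0 -0.009;-0.02 0.25 0 -0.01;0 0.27 0 -0.01"

```text
t: 2.15
eef_pos: [479.7, -35.9, 231.7]
tcp_rot: [-3.142, 0.0, 1.206]
ft_force: [0.0, 0.5, -0.3]
opening: 0.999
grip_force: 0.0
```

>>> drive_tool --deltas "0 0 0 0;0 0 0 0"

```text
t: 2.32
eef_pos: [480.2, -35.8, 231.8]
tcp_rot: [3.141, 0.0, 1.211]
ft_force: [0.0, -0.5, 0.0]
opening: 0.997
grip_force: 0.0
```

```bash
cat > cart.py <<'E'
from h import *
im,d,K,T,s=wrist(); c=cloud(d,K,T); z=c[...,2]
m=(z>71)&(z<87)&box(z.shape,130,390,30,260)
n,l,st,ce=cv2.connectedComponentsWithStats(m.astype(np.uint8)); 
for i in range(1,n):
    if st[i,4]>600: print(st[i],np.median(z[l==i]).round(1),rect(l==i,78,K,T))
print(s["eef_pos"],s["tcp_rot"],s["ft_force"])
E
python3 cart.py
```

```text
[ 237  141   46   67 3025] 77.6 [481.6 -34.   66.6  43.9  69.1]
[480.19622703 -35.82771877 231.76021746] [3.14140632e+00 1.66960225e-04 1.21102448e+00] [ 0.03020461 -0.45110109  0.00767141]
```

>>> drive_tool --deltas "0.014 0.018 -0.3 -0.002;0 0 -0.3 0;0 0 -0.3 0;0 0 -0.3 0;0 0 -0.3 0;0 0 -0.2 0;0 0 -0.09 0;0 0 0 0;0 0 0 0"

```text
t: 3.12
eef_pos: [482.1, -34.7, 53.0]
tcp_rot: [-3.142, 0.0, 1.204]
ft_force: [-0.2, -0.6, 0.3]
opening: 1.001
grip_force: 0.0
```

>>> drive_tool --deltas "0 0 0 0;0 0 0 0;0 0 0 0;0 0 0 0;0 0 0 0;0 0 0 0;0 0 0 0;0 0 0 0" --gripper 1

```text
t: 3.78
eef_pos: [481.9, -33.8, 52.7]
tcp_rot: [3.141, -0.0, 1.205]
ft_force: [-1.3, 0.5, 0.3]
opening: 0.495
grip_force: 0.0
```

>>> drive_tool --deltas "0 0 0 0;0 0 0 0;0 0 0 0;0 0 0 0;0 0 0 0"

```text
t: 4.2
eef_pos: [481.7, -33.7, 52.6]
tcp_rot: [-3.141, 0.0, 1.205]
ft_force: [-2.5, 0.8, 2.3]
opening: 0.46
grip_force: 30.0
```

>>> drive_tool --deltas "0 0 0.1 0;0 0 0.1 0;0 0 0.1 0;0 0 0 0;0 0 0 0;0 0 0 0;0 0 0 0;0 0 0 0"

```text
t: 4.87
eef_pos: [481.7, -33.8, 82.3]
tcp_rot: [-3.141, 0.0, 1.205]
ft_force: [-0.1, 0.4, -4.7]
opening: 0.463
grip_force: 30.0
```

>>> drive_tool --deltas "0 0 0 0;0 0 0 0;0 0 0 0"

```text
t: 5.12
eef_pos: [481.9, -33.8, 82.5]
tcp_rot: [-3.141, 0.0, 1.205]
ft_force: [0.9, 0.0, -5.1]
opening: 0.461
grip_force: 30.0
```

>>> drive_tool --deltas "0 0 0 0;0 0 0 0;0 0 0 0"

```text
t: 5.37
eef_pos: [481.9, -33.8, 82.6]
tcp_rot: [3.142, 0.0, 1.205]
ft_force: [0.3, -0.4, -5.6]
opening: 0.46
grip_force: 30.0
```

>>> drive_tool --deltas "0 0 0 0;0 0 0 0;0 0 0 0"

```text
t: 5.62
eef_pos: [481.9, -33.8, 82.7]
tcp_rot: [3.141, 0.0, 1.205]
ft_force: [0.4, -0.2, -5.2]
opening: 0.46
grip_force: 30.0
```

c2 weighs about 5.2 N (roughly 525 g). I'll set it back and weigh the other one.

>>> drive_tool --deltas "0 0 -0.1 0;0 0 -0.1 0;0 0 -0.06 0;0 0 -0.02 0;0 0 -0.02 0;0 0 0 0;0 0 0 0"

```text
t: 6.2
eef_pos: [482.0, -33.8, 52.8]
tcp_rot: [3.141, -0.0, 1.205]
ft_force: [-0.2, -0.8, -5.2]
opening: 0.461
grip_force: 30.0
```

>>> drive_tool --deltas "0 0 0 0;0 0 0 0;0 0 0 0;0 0 0 0;0 0 0 0;0 0 0 0;0 0 0 0" --gripper 0

```text
t: 6.78
eef_pos: [481.9, -33.8, 52.7]
tcp_rot: [3.141, -0.0, 1.205]
ft_force: [0.0, -1.2, 0.6]
opening: 0.898
grip_force: 0.0
```

>>> drive_tool --deltas "0 0 0.3 0;0 0 0.3 0;0 0 0.4 0;0.2 0.05 0.4 0.02;0.26 0.09 0.38 0.03;0.26 0.09 0 0.03;0.26 0.09 0 0.03;0.26 0.09 0 0.03;0.26 0.09 0 0.02;0.25 0.09 0 0.014"

```text
t: 7.62
eef_pos: [653.6, 24.4, 223.4]
tcp_rot: [3.142, 0.0, 1.755]
ft_force: [-0.5, 0.2, 0.2]
opening: 1.001
grip_force: 0.0
```

>>> drive_tool --deltas "0 0 0 0;0 0 0 0"

```text
t: 7.78
eef_pos: [652.8, 24.2, 222.5]
tcp_rot: [-3.141, -0.0, 1.752]
ft_force: [-0.3, -0.5, 0.5]
opening: 0.999
grip_force: 0.0
```

```bash
python3 cart.py
```

```text
[ 242  143   48   69 3170] 77.7 [658.4  26.7  66.6  44.  -79.5]
[652.76688278  24.22147139 222.54241926] [-3.14054137e+00 -2.39962775e-04  1.75195588e+00] [-0.25710587 -0.46838217  0.52771908]
```

>>> drive_tool --deltas "0.056 0.025 -0.3 0;0 0 -0.3 0;0 0 -0.3 0;0 0 -0.3 0;0 0 -0.3 0;0 0 -0.15 0;0 0 -0.05 0;0 0 0 0;0 0 0 0"

```text
t: 8.58
eef_pos: [658.2, 26.0, 54.6]
tcp_rot: [3.141, 0.0, 1.751]
ft_force: [0.3, 0.7, -0.0]
opening: 0.998
grip_force: 0.0
```

>>> drive_tool --deltas "0 0 0 0;0 0 0 0;0 0 0 0;0 0 0 0;0 0 0 0;0 0 0 0;0 0 0 0;0 0 0 0;0 0 0 0;0 0 0 0" --gripper 1

```text
t: 9.42
eef_pos: [658.1, 26.3, 53.4]
tcp_rot: [-3.142, -0.0, 1.751]
ft_force: [-0.8, -0.4, -0.7]
opening: 0.462
grip_force: 30.0
```

>>> drive_tool --deltas "0 0 0 0;0 0 0 0;0 0 0.1 0;0 0 0.1 0;0 0 0.1 0;0 0 0 0;0 0 0 0;0 0 0 0;0 0 0 0;0 0 0 0"

```text
t: 10.25
eef_pos: [657.9, 26.3, 83.0]
tcp_rot: [-3.141, -0.0, 1.752]
ft_force: [0.2, -0.1, -2.7]
opening: 0.46
grip_force: 30.0
```

>>> drive_tool --deltas "0 0 0 0;0 0 0 0;0 0 0 0"

```text
t: 10.5
eef_pos: [658.1, 26.3, 83.2]
tcp_rot: [-3.141, -0.0, 1.751]
ft_force: [-0.3, -1.0, -2.9]
opening: 0.459
grip_force: 30.0
```

>>> drive_tool --deltas "0 0 0 0;0 0 0 0;0 0 0 0"

```text
t: 10.75
eef_pos: [658.1, 26.3, 83.4]
tcp_rot: [3.141, 0.0, 1.752]
ft_force: [0.7, -0.1, -2.2]
opening: 0.462
grip_force: 30.0
```

The other cartridge weighs about 2.6 N, so c2 is the heavier. I'll set this one back and return to c2.

>>> drive_tool --deltas "0 0 -0.1 0;0 0 -0.1 0;0 0 -0.06 0;0 0 -0.02 0;0 0 -0.02 0;0 0 0 0;0 0 0 0"

```text
t: 11.33
eef_pos: [658.2, 26.3, 53.4]
tcp_rot: [3.141, 0.0, 1.751]
ft_force: [-0.6, 0.8, -0.9]
opening: 0.462
grip_force: 30.0
```

>>> drive_tool --deltas "0 0 0 0;0 0 0 0;0 0 0 0;0 0 0 0;0 0 0 0;0 0 0 0;0 0 0 0" --gripper 0

```text
t: 11.92
eef_pos: [658.2, 26.3, 53.5]
tcp_rot: [3.141, 0.0, 1.751]
ft_force: [0.5, -0.0, 0.9]
opening: 0.895
grip_force: 0.0
```

>>> drive_tool --deltas "0 0 0.3 0;0 0 0.3 0;0 0 0.4 0;-0.2 -0.05 0.4 -0.02;-0.26 -0.09 0.3 -0.03;-0.26 -0.09 0 -0.03;-0.26 -0.09 0 -0.03;-0.26 -0.09 0 -0.03;-0.26 -0.09 0 -0.02;-0.26 -0.1 0 -0.014"

```text
t: 12.75
eef_pos: [482.2, -33.5, 220.6]
tcp_rot: [3.141, -0.0, 1.202]
ft_force: [1.0, 0.1, -0.1]
opening: 1.0
grip_force: 0.0
```

>>> drive_tool --deltas "0 0 0 0;0 0 0 0"

```text
t: 12.92
eef_pos: [483.2, -33.7, 221.1]
tcp_rot: [3.14, -0.0, 1.204]
ft_force: [0.8, 0.5, -0.6]
opening: 1.001
grip_force: 0.0
```

```bash
python3 cart.py
```

```text
[ 235  146   48   69 3205] 77.7 [482.8 -34.3  66.7  43.9  69.1]
[483.22799528 -33.67238541 221.11134303] [ 3.14041688e+00 -2.08278285e-04  1.20408117e+00] [ 0.82035998  0.50871818 -0.61360249]
```

>>> drive_tool --deltas "-0.006 -0.006 -0.3 0;0 0 -0.3 0;0 0 -0.3 0;0 0 -0.3 0;0 0 -0.3 0;0 0 -0.14 0;0 0 -0.04 0;0 0 0 0;0 0 0 0"

```text
t: 13.72
eef_pos: [483.8, -33.8, 52.9]
tcp_rot: [3.141, -0.0, 1.205]
ft_force: [0.3, 0.4, 0.1]
opening: 1.002
grip_force: 0.0
```

>>> drive_tool --deltas "0 0 0 0;0 0 0 0;0 0 0 0;0 0 0 0;0 0 0 0;0 0 0 0;0 0 0 0;0 0 0 0;0 0 0 0;0 0 0 0" --gripper 1

```text
t: 14.55
eef_pos: [482.8, -33.9, 52.5]
tcp_rot: [-3.141, 0.0, 1.205]
ft_force: [-0.6, 0.4, 0.3]
opening: 0.458
grip_force: 30.0
```

>>> drive_tool --deltas "0 0 0 0;0 0 0 0;0 0 0.1 0;0 0 0.2 0;0 0 0.3 0;0 0 0.3 0;0 0 0.3 0;0 0 0.2 0;0 0 0 0;0 0 0 0"

```text
t: 15.38
eef_pos: [482.9, -33.9, 193.0]
tcp_rot: [3.14, -0.0, 1.205]
ft_force: [-0.3, -0.3, -5.3]
opening: 0.464
grip_force: 30.0
```

```bash
cat > held.py <<'E'
from h import *
im,d,K,T,s=wrist(); zt=s["eef_pos"][2]-52.7+78; c=cloud(d,K,T); z=c[...,2]
m=(abs(z-zt)<7)&box(z.shape,150,370,60,330)
hsv=cv2.cvtColor(im,cv2.COLOR_RGB2HSV)
n,l,st,ce=cv2.connectedComponentsWithStats(m.astype(np.uint8)); 
for i in range(1,n):
    if st[i,4]>600: print(st[i],np.median(z[l==i]).round(1),zt,rect(l==i,zt,K,T))
print(s["eef_pos"],s["tcp_rot"],s["ft_force"])
save("pics/held%.0f.png"%(s["t"]*100),im)
E
python3 held.py; ls pics
```

```text
[ 184  210  152   79 8614] 218.1 218.30822938679802 [489.6 -18.8  66.9  37.7 -21. ]
[ 213  319   94   11 1025] 218.0 218.30822938679802 [475.8 -54.7  43.8   5.7 -21. ]
[482.94263547 -33.89047062 193.00822939] [ 3.13985125e+00 -2.55825017e-04  1.20490138e+00] [-0.26234714 -0.33433056 -5.3328493 ]
held1538.png
scene.png
top.png
w1.png
```

View pics/held1538.png

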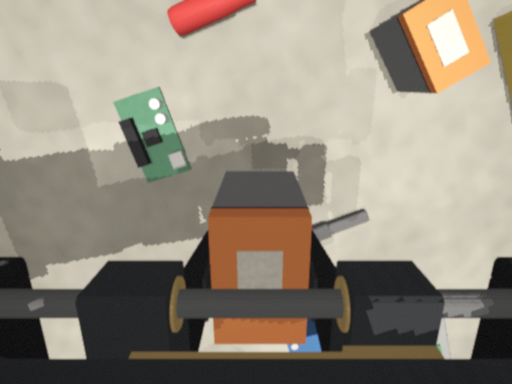

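The wrist view shows the held cap from row 208 to row 343, columns 210 to 312, crossed by the gripper rod. I'll find both end edges of the cap in tool coordinates.

```bash
cat > off.py <<'E'
from h import *
im,d,K,T,s=wrist(); zt=s["eef_pos"][2]+25.4
hsv=cv2.cvtColor(im,cv2.COLOR_RGB2HSV).astype(int); m=(hsv[...,0]<18)&(hsv[...,1]>130)&(hsv[...,2]>100)&box(hsv.shape[:2],200,320,195,352)
y=s["tcp_rot"][2]; a=np.array([np.cos(y),np.sin(y)]); b=np.array([-a[1],a[0]])
r0=[];r1=[]
for u in range(225,296,5):
    v=np.where(m[:,u])[0]; r0.append(v.min()-.5); r1.append(v.max()+.5)
us=np.arange(225,296,5)
for r in(r0,r1):
    w=ray(np.c_[us,r],zt,K,T)[:,:2]-s["eef_pos"][:2]; print(np.median(r),"long",np.round(w@a,1)[[0,5,-1]],"slope",np.polyfit(w@b,w@a,1)[0].round(4))
v=m[230]; u=np.where(v)[0]; w=ray([[u.min()-.5,230],[u.max()+.5,230]],zt,K,T)[:,:2]-s["eef_pos"][:2]; print("short",w@b)
E
python3 off.py
```

```text
207.5 long [36.5 36.5 36.5] slope -0.0017
342.5 long [-32.6 -32.5 -32.5] slope -0.0018
short [ 21.33977315 -23.31305103]
```

>>> drive_tool --deltas "0.016 -0.1 0 0.0094;0.016 -0.25 0 0.0094;0.016 -0.28 0 0.0094;0.016 -0.28 0 0.0094;0.016 -0.3 0 0.0094;0.016 -0.3 0 0.0094;0.016 -0.3 0 0.0094;0.016 -0.3 0 0.0094;0.016 -0.25 0 0.0094;0.016 -0.166 0 0.0094"

```text
t: 16.32
eef_pos: [498.4, -288.7, 190.2]
tcp_rot: [-3.139, -0.001, 1.5]
ft_force: [-0.5, -1.3, -5.2]
opening: 0.46
grip_force: 30.0
```

>>> drive_tool --deltas "0 0 -0.15 0;0 0 -0.2 0;0 0 -0.2 0;0 0 -0.2 0;0 0 -0.1 0;0 0 0 0;0 0 0 0;0 0 0 0"

```text
t: 16.98
eef_pos: [499.3, -286.7, 108.0]
tcp_rot: [3.141, 0.0, 1.5]
ft_force: [-0.4, -0.3, -5.2]
opening: 0.46
grip_force: 30.0
```

```bash
python3 - <<'E'
from h import *
im,d,K,T,s=wrist();save("pics/w2.png",im); print(s["eef_pos"],s["tcp_rot"],s["ft_force"])
np.savez("w2.npz",im=im,d=d,K=K,T=T)
c=cloud(d,K,T); z=c[...,2]; hsv=cv2.cvtColor(im,cv2.COLOR_RGB2HSV)
blue=(hsv[...,0]>95)&(hsv[...,0]<130)&(hsv[...,1]>90)&(z>40)&(z<51)
print(blue.sum(),rect(blue,46,K,T))
E
```

```text
[ 499.32917447 -286.70529752  107.96625218] [3.14103123e+00 3.11872082e-04 1.50023403e+00] [-0.350281   -0.28752378 -5.18063439]
13129 [ 499.5 -278.5  119.4  103.1   -4. ]
```

View pics/w2.png

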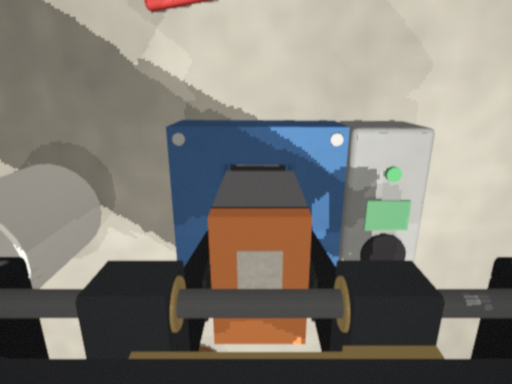

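The wrist view shows the cartridge centred over the well: cap from column 210 to 312, block from 168 to 350, and its far edge at row 122. I'll go down into the mouth.

>>> drive_tool --deltas "-0.003 0 -0.05 0;0 0 -0.04 0;0 0 -0.03 0;0 0 -0.02 0;0 0 0 0;0 0 0 0"

```text
t: 17.53
eef_pos: [498.7, -286.5, 93.4]
tcp_rot: [-3.142, -0.0, 1.5]
ft_force: [1.8, -0.4, -5.2]
opening: 0.467
grip_force: 30.0
```

>>> drive_tool --deltas "0 0 -0.015 0;0 0 -0.015 0;0 0 -0.015 0;0 0 0 0"

```text
t: 17.87
eef_pos: [498.9, -286.6, 89.2]
tcp_rot: [3.141, 0.0, 1.5]
ft_force: [0.5, 0.5, -1.8]
opening: 0.458
grip_force: 30.0
```

>>> drive_tool --deltas "0 0 -0.01 0;0 0 -0.01 0;0 0 -0.01 0;0 0 0 0"

```text
t: 18.2
eef_pos: [498.9, -286.6, 85.8]
tcp_rot: [3.141, 0.0, 1.5]
ft_force: [0.9, 0.2, 0.1]
opening: 0.46
grip_force: 30.0
```

>>> drive_tool --deltas "0 0 -0.01 0;0 0 -0.01 0;0 0 0 0"

```text
t: 18.45
eef_pos: [498.7, -286.5, 83.6]
tcp_rot: [3.142, -0.0, 1.5]
ft_force: [2.3, -0.4, -3.0]
opening: 0.46
grip_force: 30.0
```

>>> drive_tool --deltas "0 0 -0.01 0;0 0 -0.01 0;0 0 -0.01 0;0 0 -0.005 0;0 0 0 0"

```text
t: 18.87
eef_pos: [498.6, -286.5, 80.3]
tcp_rot: [-3.141, -0.0, 1.5]
ft_force: [0.6, 0.5, -2.8]
opening: 0.464
grip_force: 30.0
```

>>> drive_tool --deltas "0 0 -0.005 0;0 0 -0.005 0;0 0 0 0"

```text
t: 19.12
eef_pos: [498.7, -286.5, 79.4]
tcp_rot: [-3.142, -0.0, 1.5]
ft_force: [0.5, -0.1, -2.4]
opening: 0.465
grip_force: 30.0
```

>>> drive_tool --deltas "0 0 -0.005 0;0 0 0 0"

```text
t: 19.28
eef_pos: [498.7, -286.5, 78.9]
tcp_rot: [-3.142, -0.0, 1.5]
ft_force: [-0.1, 0.2, -1.2]
opening: 0.464
grip_force: 30.0
```

>>> drive_tool --deltas "0 0 -0.005 0;0 0 0 0"

```text
t: 19.45
eef_pos: [498.7, -286.5, 78.4]
tcp_rot: [3.142, -0.0, 1.5]
ft_force: [-0.2, 0.0, -1.9]
opening: 0.463
grip_force: 30.0
```

>>> drive_tool --deltas "0 0 -0.004 0;0 0 0 0"

```text
t: 19.62
eef_pos: [498.7, -286.5, 78.0]
tcp_rot: [3.141, 0.0, 1.5]
ft_force: [0.4, -0.1, -0.5]
opening: 0.459
grip_force: 30.0
```

>>> drive_tool --deltas "0 0 -0.004 0;0 0 0 0"

```text
t: 19.78
eef_pos: [498.7, -286.5, 77.6]
tcp_rot: [3.141, 0.0, 1.5]
ft_force: [0.4, 1.0, -1.5]
opening: 0.462
grip_force: 30.0
```

>>> drive_tool --deltas "0 0 -0.004 0;0 0 0 0"

```text
t: 19.95
eef_pos: [498.7, -286.5, 77.2]
tcp_rot: [3.141, 0.0, 1.5]
ft_force: [0.2, 0.2, -1.7]
opening: 0.458
grip_force: 30.0
```

>>> drive_tool --deltas "0 0 -0.004 0;0 0 0 0"

```text
t: 20.12
eef_pos: [498.7, -286.5, 76.8]
tcp_rot: [3.142, -0.0, 1.5]
ft_force: [0.3, 0.5, -1.3]
opening: 0.466
grip_force: 30.0
```

>>> drive_tool --deltas "0 0 -0.004 0;0 0 0 0"

```text
t: 20.28
eef_pos: [498.7, -286.5, 76.4]
tcp_rot: [3.141, 0.0, 1.5]
ft_force: [0.5, -0.8, -2.0]
opening: 0.455
grip_force: 30.0
```

>>> drive_tool --deltas "0 0 -0.004 0;0 0 0 0"

```text
t: 20.45
eef_pos: [498.7, -286.5, 76.0]
tcp_rot: [3.141, 0.0, 1.5]
ft_force: [-0.1, 0.5, -0.6]
opening: 0.46
grip_force: 30.0
```

>>> drive_tool --deltas "0 0 -0.004 0;0 0 0 0"

```text
t: 20.62
eef_pos: [498.7, -286.5, 75.6]
tcp_rot: [3.141, 0.0, 1.5]
ft_force: [0.2, 0.6, -1.9]
opening: 0.46
grip_force: 30.0
```

>>> drive_tool --deltas "0 0 -0.004 0;0 0 0 0"

```text
t: 20.78
eef_pos: [498.7, -286.5, 75.2]
tcp_rot: [3.142, -0.0, 1.5]
ft_force: [-0.1, 0.6, -3.1]
opening: 0.466
grip_force: 30.0
```

>>> drive_tool --deltas "0 0 -0.004 0;0 0 0 0"

```text
t: 20.95
eef_pos: [498.7, -286.5, 74.8]
tcp_rot: [3.141, -0.0, 1.5]
ft_force: [1.2, 0.5, -2.5]
opening: 0.461
grip_force: 30.0
```

>>> drive_tool --deltas "0 0 -0.004 0;0 0 0 0"

```text
t: 21.12
eef_pos: [498.7, -286.5, 74.4]
tcp_rot: [3.142, -0.0, 1.5]
ft_force: [-0.2, 0.2, -1.1]
opening: 0.462
grip_force: 30.0
```

>>> drive_tool --deltas "0 0 -0.004 0;0 0 0 0"

```text
t: 21.28
eef_pos: [498.7, -286.5, 74.0]
tcp_rot: [3.141, 0.0, 1.5]
ft_force: [0.4, 0.4, -0.7]
opening: 0.461
grip_force: 30.0
```

>>> drive_tool --deltas "0 0 -0.004 0;0 0 0 0"

```text
t: 21.45
eef_pos: [498.7, -286.5, 73.6]
tcp_rot: [-3.142, -0.0, 1.5]
ft_force: [-0.6, -0.2, -1.7]
opening: 0.465
grip_force: 30.0
```

>>> drive_tool --deltas "0 0 -0.004 0;0 0 0 0"

```text
t: 21.62
eef_pos: [498.7, -286.5, 73.2]
tcp_rot: [3.141, 0.0, 1.5]
ft_force: [-0.4, -0.3, -1.8]
opening: 0.458
grip_force: 30.0
```

>>> drive_tool --deltas "0 0 -0.004 0;0 0 0 0"

```text
t: 21.78
eef_pos: [498.7, -286.5, 72.8]
tcp_rot: [3.142, -0.0, 1.5]
ft_force: [0.9, 0.4, -1.2]
opening: 0.461
grip_force: 30.0
```

>>> drive_tool --deltas "0 0 -0.004 0;0 0 0 0"

```text
t: 21.95
eef_pos: [498.7, -286.5, 72.4]
tcp_rot: [3.142, -0.0, 1.5]
ft_force: [0.0, 0.1, -0.9]
opening: 0.462
grip_force: 30.0
```

>>> drive_tool --deltas "0 0 -0.004 0;0 0 0 0"

```text
t: 22.12
eef_pos: [498.7, -286.5, 72.0]
tcp_rot: [3.142, -0.0, 1.5]
ft_force: [0.0, 0.4, -0.9]
opening: 0.465
grip_force: 30.0
```

>>> drive_tool --deltas "0 0 -0.004 0;0 0 0 0"

```text
t: 22.28
eef_pos: [498.7, -286.5, 71.8]
tcp_rot: [3.141, 0.0, 1.5]
ft_force: [0.5, 0.7, 1.3]
opening: 0.458
grip_force: 30.0
```

>>> drive_tool --deltas "0 0 -0.004 0;0 0 0 0"

```text
t: 22.45
eef_pos: [498.7, -286.5, 71.6]
tcp_rot: [3.141, 0.0, 1.5]
ft_force: [-0.9, 1.7, 3.7]
opening: 0.462
grip_force: 30.0
```

>>> drive_tool --deltas "0 0 -0.004 0;0 0 0 0"

```text
t: 22.62
eef_pos: [498.7, -286.5, 71.4]
tcp_rot: [3.141, 0.0, 1.5]
ft_force: [-0.7, 2.2, 6.8]
opening: 0.464
grip_force: 30.0
```

>>> drive_tool --deltas "0 0 -0.003 0;0 0 0 0;0 0 0 0"

```text
t: 22.87
eef_pos: [498.7, -286.5, 71.2]
tcp_rot: [3.141, 0.0, 1.5]
ft_force: [-1.6, 1.3, 9.5]
opening: 0.459
grip_force: 30.0
```

>>> drive_tool --deltas "0 0 0 0;0 0 0 0"

```text
t: 23.03
eef_pos: [498.8, -286.5, 71.2]
tcp_rot: [3.141, 0.0, 1.5]
ft_force: [-1.8, 1.3, 8.6]
opening: 0.465
grip_force: 30.0
```

>>> drive_tool --deltas "0 0 0 0;0 0 0 0"

```text
t: 23.2
eef_pos: [498.7, -286.5, 71.3]
tcp_rot: [3.141, 0.0, 1.5]
ft_force: [-2.1, 0.7, 8.6]
opening: 0.46
grip_force: 30.0
```

>>> drive_tool --deltas "0 0 -0.002 0;0 0 0 0;0 0 0 0"

```text
t: 23.45
eef_pos: [498.8, -286.6, 71.2]
tcp_rot: [3.141, 0.0, 1.5]
ft_force: [-2.4, 2.6, 10.5]
opening: 0.461
grip_force: 30.0
```

>>> drive_tool --deltas "0 0 0 0;0 0 0 0"

```text
t: 23.62
eef_pos: [498.7, -286.5, 71.2]
tcp_rot: [3.141, 0.0, 1.5]
ft_force: [-3.0, 2.2, 10.8]
opening: 0.464
grip_force: 30.0
```

The push is about 15.8 N net (10.6 plus the 5.2 N weight), so it is home on the stop. Releasing and checking.

>>> drive_tool --deltas "0 0 0 0;0 0 0 0;0 0 0 0;0 0 0 0;0 0 0 0;0 0 0 0;0 0 0 0" --gripper 0

```text
t: 24.2
eef_pos: [498.7, -286.5, 70.3]
tcp_rot: [3.142, -0.0, 1.5]
ft_force: [-1.1, 0.0, -0.3]
opening: 0.896
grip_force: 0.0
```

>>> drive_tool --deltas "0 0 0.1 0;0 0 0.3 0;0 0 0.3 0;0 0 0.3 0;0 0 0.3 0;0 0 0.2 0;0 0 0 0;0 0 0 0"

```text
t: 24.87
eef_pos: [498.8, -286.6, 221.9]
tcp_rot: [3.139, 0.001, 1.5]
ft_force: [-0.2, -1.2, -0.5]
opening: 1.002
grip_force: 0.0
```

```bash
python3 - <<'E'
from h import *
im,d,K,T,s=wrist(); c=cloud(d,K,T); z=c[...,2]; print(s["eef_pos"],s["ft_force"])
hsv=cv2.cvtColor(im,cv2.COLOR_RGB2HSV).astype(int)
m=(hsv[...,0]<18)&(hsv[...,1]>130)&(hsv[...,2]>100)&(z>85)&(z<110)&box(z.shape,200,320,60,260)
p=c[m]; print(m.sum(),np.percentile(p[:,2],[5,25,50,75,95]),rect(m,np.median(p[:,2]),K,T))
A=np.c_[p[:,:2]-p[:,:2].mean(0),np.ones(len(p))]; k=p[:,2]>np.median(p[:,2])-4; print("tilt",np.linalg.lstsq(A[k],p[k,2],rcond=None)[0])
b=box(z.shape,150,370,60,260)&(hsv[...,0]>95)&(hsv[...,0]<130)&(hsv[...,1]>90)&(abs(z-46)<6); print("block z",np.median(z[b]))
E
```

```text
[ 498.82571957 -286.57424088  221.90153766] [-0.24540375 -1.16983886 -0.54013637]
2547 [95.11264971 96.15479857 96.65474048 97.07510205 97.76151941] [ 499.6 -286.    65.9   43.3   86. ]
tilt [ 9.94297532e-04 -5.78448907e-04  9.66498810e+01]
block z 45.535198709695635
```

The cartridge is seated: cap top at 97 mm (underside about 19 mm), level, and centred. Now the lighter one.

>>> drive_tool --deltas "0.08 0.15 0 0.008;0.16 0.31 0 0.008;0.18 0.34 0 0.008;0.18 0.35 0 0.008;0.18 0.36 0 0.008;0.18 0.36 0 0.008;0.18 0.36 0 0.008;0.18 0.36 0 0.008;0.16 0.32 0 0.008;0.114 0.22 0 0.008"

```text
t: 25.75
eef_pos: [658.5, 29.7, 218.7]
tcp_rot: [-3.139, -0.001, 1.754]
ft_force: [-0.2, -0.3, 0.5]
opening: 1.0
grip_force: 0.0
```

>>> drive_tool --deltas "0 0 0 0;0 0 0 0;0 0 0 0"

```text
t: 26.0
eef_pos: [657.5, 26.0, 219.3]
tcp_rot: [-3.14, -0.0, 1.751]
ft_force: [-0.4, -0.5, -0.5]
opening: 1.002
grip_force: 0.0
```

```bash
python3 cart.py
```

```text
[ 237  145   48   69 3232] 77.6 [658.8  26.6  66.1  43.9 -79.5]
[657.47581653  25.98368175 219.27263324] [-3.13957824e+00 -2.60283152e-04  1.75115834e+00] [-0.39795271 -0.49482787 -0.53795854]
```

>>> drive_tool --deltas "0.01 0.004 -0.3 0;0 0 -0.3 0;0 0 -0.3 0;0 0 -0.3 0;0 0 -0.3 0;0 0 -0.12 0;0 0 -0.04 0;0 0 0 0;0 0 0 0"

```text
t: 26.8
eef_pos: [659.8, 26.4, 55.9]
tcp_rot: [3.14, 0.0, 1.751]
ft_force: [0.2, -0.4, 0.8]
opening: 1.001
grip_force: 0.0
```

>>> drive_tool --deltas "0 0 0 0;0 0 0 0;0 0 0 0;0 0 0 0;0 0 0 0;0 0 0 0;0 0 0 0;0 0 0 0;0 0 0 0;0 0 0 0" --gripper 1

```text
t: 27.63
eef_pos: [659.0, 26.9, 54.3]
tcp_rot: [-3.141, -0.0, 1.751]
ft_force: [-1.0, -0.4, -0.1]
opening: 0.462
grip_force: 30.0
```

>>> drive_tool --deltas "0 0 0 0;0 0 0 0;0 0 0.1 0;0 0 0.2 0;0 0 0.3 0;0 0 0.3 0;0 0 0.1 0;0 0 0 0;0 0 0 0"

```text
t: 28.38
eef_pos: [658.8, 26.9, 154.0]
tcp_rot: [3.142, -0.0, 1.751]
ft_force: [0.6, -0.2, -3.4]
opening: 0.463
grip_force: 30.0
```

>>> drive_tool --deltas "-0.06 0.14 0 0;-0.12 0.28 0 0;-0.13 0.32 0 0;-0.13 0.32 0 0;-0.13 0.32 0 0;-0.13 0.32 0 0;-0.13 0.32 0 0;-0.13 0.32 0 0;-0.12 0.26 0 0;-0.07 0.14 0 0"

```text
t: 29.22
eef_pos: [541.3, 303.8, 152.3]
tcp_rot: [-3.138, 0.0, 1.754]
ft_force: [-1.0, -0.5, -2.4]
opening: 0.462
grip_force: 30.0
```

>>> drive_tool --deltas "0 0 0 0;0 0 -0.15 0;0 0 -0.2 0;0 0 -0.2 0;0 0 -0.2 0;0 0 -0.1 0;0 0 0 0;0 0 0 0"

```text
t: 29.88
eef_pos: [544.0, 300.5, 68.8]
tcp_rot: [-3.14, 0.0, 1.751]
ft_force: [0.4, 0.2, -2.8]
opening: 0.464
grip_force: 30.0
```

Underside is about 10 mm above the tray floor; I'll lower it gently until contact.

>>> drive_tool --deltas "0 0 -0.03 0;0 0 -0.03 0;0 0 -0.02 0;0 0 -0.01 0;0 0 0 0;0 0 0 0"

```text
t: 30.38
eef_pos: [544.2, 300.9, 60.6]
tcp_rot: [3.141, -0.0, 1.752]
ft_force: [0.8, -0.2, -3.4]
opening: 0.46
grip_force: 30.0
```

>>> drive_tool --deltas "0 0 -0.005 0;0 0 0 0"

```text
t: 30.55
eef_pos: [544.1, 300.9, 60.0]
tcp_rot: [3.141, -0.0, 1.751]
ft_force: [0.2, -0.2, -3.7]
opening: 0.459
grip_force: 30.0
```

>>> drive_tool --deltas "0 0 -0.005 0;0 0 -0.005 0;0 0 0 0;0 0 0 0"

```text
t: 30.88
eef_pos: [544.1, 300.9, 58.8]
tcp_rot: [3.142, 0.0, 1.752]
ft_force: [-0.5, -0.7, -2.9]
opening: 0.461
grip_force: 30.0
```

>>> drive_tool --deltas "0 0 -0.005 0;0 0 0 0;0 0 0 0"

```text
t: 31.13
eef_pos: [544.1, 300.9, 58.3]
tcp_rot: [3.142, 0.0, 1.752]
ft_force: [1.1, -0.9, -3.4]
opening: 0.46
grip_force: 30.0
```

>>> drive_tool --deltas "0 0 -0.005 0;0 0 0 0;0 0 0 0"

```text
t: 31.38
eef_pos: [544.1, 300.9, 58.3]
tcp_rot: [3.141, -0.0, 1.751]
ft_force: [-2.0, -1.0, 4.1]
opening: 0.463
grip_force: 30.0
```

>>> drive_tool --deltas "0 0 -0.003 0;0 0 0 0;0 0 0 0"

```text
t: 31.63
eef_pos: [544.2, 300.9, 58.3]
tcp_rot: [3.141, -0.0, 1.752]
ft_force: [-3.3, -1.7, 8.2]
opening: 0.462
grip_force: 30.0
```

Contact is firm. Release, rise and verify everything.

>>> drive_tool --deltas "0 0 0.004 0;0 0 0 0;0 0 0 0;0 0 0 0;0 0 0 0;0 0 0 0;0 0 0 0;0 0 0 0" --gripper 0

```text
t: 32.3
eef_pos: [544.1, 300.9, 57.9]
tcp_rot: [3.142, 0.0, 1.751]
ft_force: [0.3, -0.5, -0.6]
opening: 0.962
grip_force: 0.0
```

>>> drive_tool --deltas "0 0 0.1 0;0 0 0.3 0;0 0 0.3 0;0 0 0.3 0;0 0 0.3 0;0 0 0.3 0;0 0 0.1 0;0 0 0 0;0 0 0 0"

```text
t: 33.05
eef_pos: [543.8, 300.7, 227.9]
tcp_rot: [3.141, -0.0, 1.751]
ft_force: [0.0, 0.6, -0.2]
opening: 0.999
grip_force: 0.0
```

```bash
python3 - <<'E'
from h import *
im,d=env.read_camera("scene"); save("pics/end.png",im)
K,T=P("scene");z=cloud(d,K,T)[...,2]
m=(z>88)&(z<110)&box(z.shape,160,225,150,240); print(m.sum(),np.median(z[m]),rect(m,97,K,T))
im,d,K,T,s=wrist(); c=cloud(d,K,T); z=c[...,2]
m=(z>74)&(z<92)&box(z.shape,180,340,60,260); print(m.sum(),np.median(z[m]),rect(m,82,K,T),s["eef_pos"])
E
```

```text
417 97.5098449797024 [ 501.7 -286.3   65.9   51.8   85.8]
3153 81.63084363157498 [544.8 301.1  66.8  43.9 -79.5] [543.57776567 300.65330944 226.88861986]
```

View pics/end.png

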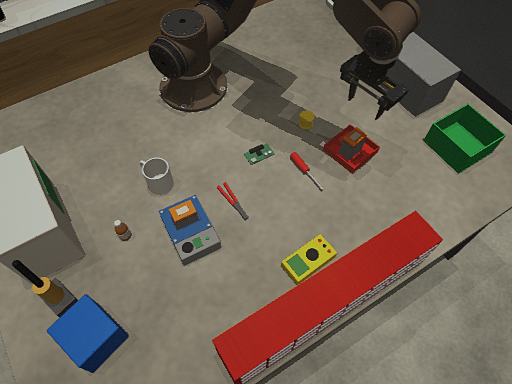

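The final view shows the heavy cartridge seated in the feeder at px (183,212) and the light one upright in the tray at (353,142). The bystanders look unmoved.

```bash
python3 -c "
from cell import env
print(env.job_done())"
```

```text
the job is handed in; nothing more can be done
None
```

The job is handed in at about 33 s: the heavier cartridge (about 5.2 N against 2.6–3 N) is on the feeder's stop, pressed with about 15–16 N, the lighter one stands upright in the red tray, and nothing else looks moved.

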